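Turn the four-way tube rack big holes up and park it at the ledge

TASK

The blue tube rack is standing on edge: using your fingertips only, tip it over so that its side with the big holes faces up, then slide it away from you until one long side lies flat against the front of the white reagent ledge. Only push it, never grip or lift it, and leave everything else standing where it is.

Things in the scene. Friction and masses are not known exactly. Their poses are not given: they have to be found in the camera images.
- blue_rack: blue plastic four-way tube rack, a closed block 174 mm long (its y axis), 52 mm thick (x) and 95 mm tall on edge (z, up at the start). Origin: its centre, 47.5 mm above the bench on edge, 26 mm lying flat. Its +x side has the big holes and at the start faces away from the robot, yaw within 0.3 rad. Fingertips fit into no hole: all sides act as flat faces. 0.14 to 0.28 kg, friction 0.5 to 0.7
- big_side (a point): middle of the blue rack's big-hole side (174 x 95 mm, 3 x 6 holes of 18 mm); the far side has 5 x 10 holes of 8 mm, the narrow sides 2 x 9 holes of 11 mm. Pushed level here, 70 mm or more above the bench, the rack tips over the bottom edge of the far side, balances at 0.5 rad, then falls flat by itself, big holes up, its centre 73 mm further on; pushed low it slides
- ledge: white reagent ledge fixed behind the racks, 1100 mm long (its y axis), 150 mm deep, 60 mm high, with a flat upright front towards the robot. Origin: on the bench under the middle of the front; its x axis points back into the ledge, so the front is its x = 0 plane; yaw within 0.06 rad. Fixed on it, 40 mm behind the front, are a tip box reaching 114 mm above the bench, jars and bottles
- orange_rack: orange rack of the same make and size, also standing on edge on the other side; stays where it is. Origin: its centre
- pot: white screw-cap pot, 54 mm across, 70 mm tall, on the bench between the racks; stays. Origin: centre of its underside
- jar: glass jar with a brown lid, 90 mm across, 120 mm tall, on the bench at the left; stays. Origin: centre of its underside
- beaker: empty glass beaker, 70 mm across, 90 mm tall, on the bench at the right; stays. Origin: centre of its underside
- wash_bottle: white wash bottle with a red cap and bent spout, 68 mm across, 173 mm tall, on the bench near the robot at the left; stays. Origin: centre of its underside
- amber_bottle: amber bottle with a black cap, 72 mm across, 150 mm tall, on the bench near the robot at the right; stays. Origin: centre of its underside
Mind the look-alikes: they are no part of the job. Several things have the shape of the blue_rack; the one meant has the colours described above.

How it is judged:
On the way, in this order (a step that is already met when the one before it is completed fails the run):
1. the blue rack has been tipped flat on the bench, big holes up (angle between blue_rack's own x axis and vertical below 0.1 rad and height (world z) of blue_rack below 0.032 m), for 0.2 s.
2. it has been slid until a long side lies flat against the ledge, big holes still up (angle between blue_rack's own x axis and vertical below 0.1 rad and x of blue_rack in the frame of ledge above -0.0545 m and angle between the y axis of blue_rack and the y axis of ledge, either way round below 0.07 rad), for 0.2 s.
At the end, for the whole second after the job is handed in: the blue rack lies at rest flat on the bench with the big holes up (within 0.1 rad), a long side flat against the front of the ledge (gap at its middle under 7 mm, parallel within 0.07 rad) (all of step 2 and height (world z) of blue_rack below 0.032 m and x of blue_rack in the frame of ledge below -0.035 m and linear speed of blue_rack below 0.02 m/s); the robot touches nothing.
It fails at once if the blue rack is lifted or carried clear of the bench (15 mm or more) (height (world z) of blue_rack above 0.069 m or (height (world z) of blue_rack above 0.0415 m and (angle between blue_rack's own x axis and vertical below 0.1 rad or angle between blue_rack's own x axis and vertical above 3.04 rad))).
It fails at once if the orange rack is disturbed (more than 20 mm) (distance of orange_rack from where it was at the start of the episode above 0.02 m).
It fails at once if the pot, the jar or the beaker is disturbed (more than 20 mm) (distance of any of pot, jar, beaker from where it was at the start of the episode above 0.02 m).
It fails at once if the wash bottle or the amber bottle is disturbed (more than 20 mm) (distance of any of wash_bottle, amber_bottle from where it was at the start of the episode above 0.02 m).
It also fails if it takes over 48 s, if anything falls off the work surface, if the arm or the gripper's body presses on something with over 40 N, if the wrist force passes 120 N, or if a joint passes its speed limit or range.

ROBOT

A 6-joint arm with a two-finger parallel gripper is mounted at the origin on the work surface. World frame = base frame: x ahead of the robot, y to its left, z up, the work surface at z = 0. Lengths are in m, angles in rad, forces in N, time in s.
With the tool pointing down it reaches from about 0.35 to 0.775 m from the base axis. Payload 7.3 kg.
Tool frame: the origin (TCP) lies at the very end of the fingers, on their centre line; the grasp point (between the pads) lies 19 mm behind it; z points along the fingers, y is the line along which they close (so a half turn about z gives the same grasp; the last joint's range is limited). The gripper opens to 92 mm and grips with 3 to 60 N. Pads are 19 mm wide; open, the fingers measure 130 mm over their backs; the gripper's body (75 mm by 190 mm) begins 47 mm behind the grasp point.
Start: joints at [-1.362, 0.342, 1.524, -0, 1.275, -0.146], TCP at [0.182, -0.492, 0.227] pointing down, gripper open.
Joint ranges: [-2.53, 2.53], [-0.77, 2.02], [0.04, 2.7], [-1, 4.14], [0.28, 2.66], [-3.11, 3.11]. Speed limits (rad/s): [2.57, 2.57, 3.14, 3.14, 3.14, 3.14].

INTERFACE

Orientations are given as [roll, pitch, yaw] about the fixed x, y, z axes, in that order (R = Rz(yaw) Ry(pitch) Rx(roll)).
In Python, from cell import robot gives the robot as it stands. The module is installed in compiled form; this text tells all that it offers.
- The arm moves only by the tool arm_command, never from a script. Its argument "moves" is a list of rows, each a list of 3 entries, a list of its own where there are three numbers: the shift along the tool's x, y, z in m, then the turn, a rotation vector about the tool's x, y, z in rad, then the finger opening in m, from 0 to 0.0918. In form: [[[dx, dy, dz], [ax, ay, az], claw], ...]. A call has exactly 5 rows; each row is the pose to reach, as a shift and turn from the pose commanded when the call began, along the tool's axes at that moment; what a row does not reach only later rows make up. A row lasts 1/10 s, in which the tool goes at most 50 mm and 8.59 degrees, less where a joint would pass 70% of its speed; a pose out of reach is approached as far as the arm can. A call with a gripper value outside its range is refused whole. The fingers move at their own pace and stop on an object; "squeeze" is the grip in N (left out, the last holds). Time passes only in rows, so rows that repeat a pose let the fingers close, or fill a call up. It gives the time, the measured TCP pose, the force, the opening and the grip force at its end, in the units of the state.
- robot.observe(): the state, without advancing time (a new reading comes with each control period).
- robot.read_camera(name): name is "side" or "top"; returns the picture (384x512x3 uint8, red, green, blue); there is no depth.
- robot.camera_model(name): a dict with "fx", "fy", "cx", "cy" (pixels), "R" (3x3) and "t" (3): a world point X has camera coordinates R X + t. Camera axes: x right, y down, z forward; pixel columns grow to the right and rows downward; lengths in m; the calibration is good to about 2 mm. A picture is of the moment at which its call begins. camera_model takes no time and is no camera call.
- robot.hand_in(): hands the job in; it is judged then, once.
The state is a dict: "time": time; "qpos": joint angles; "qvel": joint speeds; "joint_efforts": joint torques, N m; "tool_pos": TCP position; "tool_rot": TCP orientation; "contact_force": force on the tool from outside, world axes, zero at the start; "torque": the same for the moment, N m; "opening": finger opening in m; "grip_force": force on a finger pad.
Only numpy, scipy, OpenCV 4.12 (cv2) and the standard library are available. Lean on these libraries where they do the work, as an engineer would, in place of code of your own. Each camera call takes 0.05 s, during which the arm holds its last target. There are 200 camera calls.

## Working session

There is one attempt and no reset: what is moved stays moved. The work goes in short steps, Python scripts to look and compute and a tool call to move; the robot and the scene stay as the last step left them, time stands still between calls to the robot, and variables do not carry over. Pictures are saved under pics/ and viewed, at most 10 in all, crops included, and the job is handed in when it is done.

Besides the shell and the picture viewer there is one more tool, called after "Emit:" as name(argument=value, ...) on one line, values as JSON. arm_command: Moves the arm, as the interface text tells. Its arguments: {"type":"object","properties":{"moves":{"type":"array"},"squeeze":{"type":"number"}},"required":["moves"]}

```bash
mkdir -p pics
python3 - <<'E'
from cell import robot
import cv2,numpy as np
for n in("side","top"):
    im=robot.read_camera(n); cv2.imwrite(f"pics/{n}0.png",cv2.resize(im[:,:,::-1],(800,600),interpolation=cv2.INTER_CUBIC)); cv2.imwrite(f"{n}0raw.png",im[:,:,::-1])
    m=robot.camera_model(n); print(n,m, -np.array(m["R"]).T@m["t"])
s=robot.observe();print(s)
E
```

```text
side {'fx': 366.6563106065364, 'fy': 366.6563106065364, 'cx': 252.30383473711808, 'cy': 192.44703828377183, 'R': array([[-0.82267501, -0.56832559,  0.01455492],
       [-0.44930875,  0.63428094, -0.62913379],
       [ 0.34832093, -0.5241123 , -0.77716075]]), 't': array([0.42726225, 0.24950514, 1.17370277])} [0.05477758 0.69971978 1.06290907]
top {'fx': 415.0453973212196, 'fy': 415.0453973212196, 'cx': 259.5124404424636, 'cy': 189.15837407201022, 'R': array([[-0.02307597, -0.99965979, -0.01215747],
       [-0.9923119 ,  0.024382  , -0.12133679],
       [ 0.12159193,  0.00926404, -0.99253694]]), 't': array([0.04608145, 0.46762638, 1.38521593])} [0.29666351 0.02183141 1.4321785 ]
{'time': 0.1, 'qpos': array([-1.36197634e+00,  3.42605111e-01,  1.52494163e+00,  1.75427370e-05,
        1.27541192e+00, -1.45990289e-01]), 'qvel': array([-0.00170837, -0.00157032, -0.00342732, -0.00044449,  0.00102727,
        0.00117193]), 'joint_efforts': array([ 1.98136011e-03, -4.32002699e+01, -2.44696659e+01,  7.18171801e-02,
        5.26236277e-02, -6.69518636e-05]), 'tool_pos': array([ 0.18234347, -0.49191584,  0.22613232]), 'tool_rot': array([-3.14024362e+00, -2.15313719e-04,  3.54805010e-01]), 'contact_force': array([-0.34617297, -1.09887004,  0.08081671]), 'torque': array([-0.04286466,  0.00359421, -0.03640948]), 'grip_force': 0.0, 'opening': 0.09179582722754864}
```

View pics/side0.png

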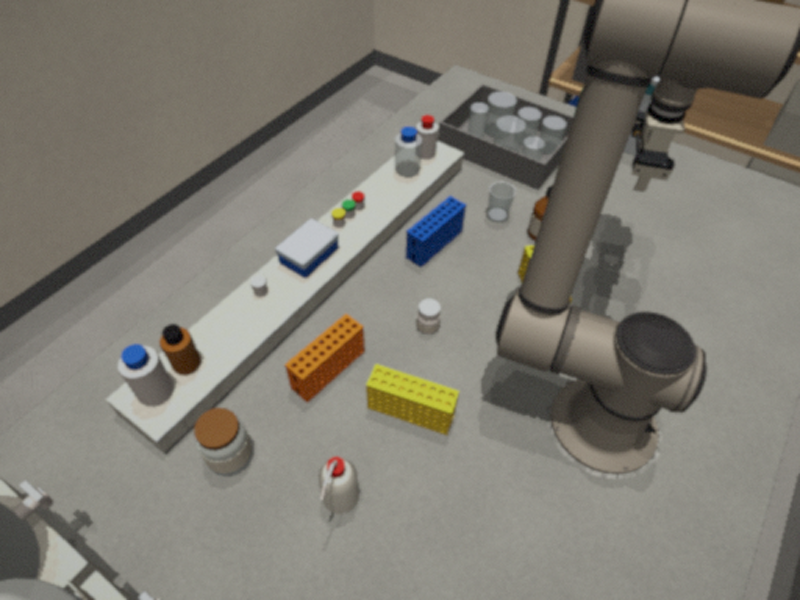

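View pics/top0.png

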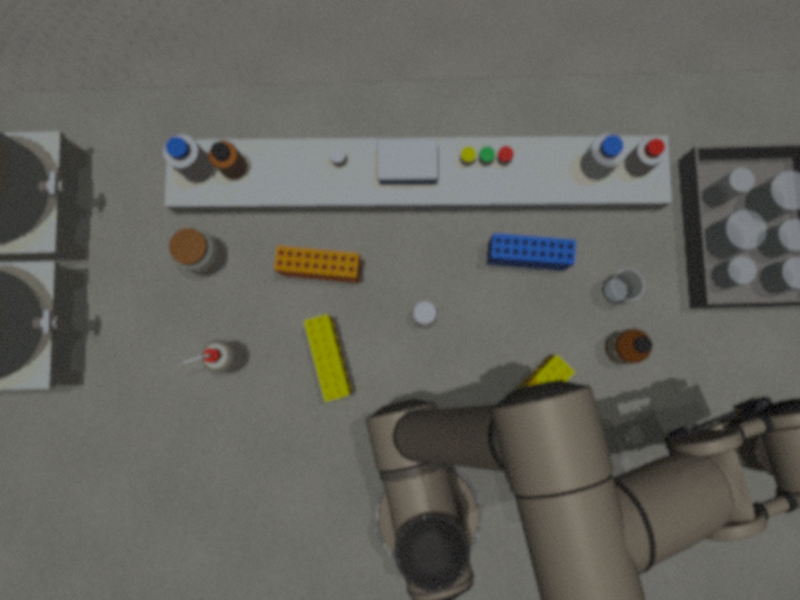

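The blue block at top (532,250) / side (436,231) is the only blue rack. The others are orange at top (318,263) and yellow at (327,357) and (548,372), and the blue tip box sits on the ledge at side (306,250). An enlarged crop should confirm this and give me the corners.

```bash
cat > h.py <<'E'
import numpy as np
from cell import robot
def ray(n,u,v,z):
    m=robot.camera_model(n);R=np.array(m["R"]);c=-R.T@m["t"]
    d=R.T@np.array([(u-m["cx"])/m["fx"],(v-m["cy"])/m["fy"],1]); return c+d*(z-c[2])/d[2]
def proj(n,X):
    m=robot.camera_model(n);p=np.array(m["R"])@X+m["t"];return np.array([m["fx"]*p[0]/p[2]+m["cx"],m["fy"]*p[1]/p[2]+m["cy"]])
E
python3 - <<'E'
import cv2,numpy as np
from h import *
t=cv2.imread("top0raw.png");s=cv2.imread("side0raw.png")
a=cv2.resize(t[115:235,295:435],None,fx=5,fy=5,interpolation=cv2.INTER_CUBIC)
cv2.imwrite("pics/c1.png",a)
hsv=cv2.cvtColor(t,cv2.COLOR_BGR2HSV)
m=cv2.inRange(hsv,(105,150,100),(130,255,255)); m[:130]=0;m[200:]=0
r=cv2.minAreaRect(np.argwhere(m)[:,::-1].astype(np.float32)); print(r)
for u,v in cv2.boxPoints(r): print(ray("top",u,v,.095))
# ledge front top edge (view px ->raw)
for u,v in((170,206),(668,203)): print("ledge top front",ray("top",u*.64,v*.64,.06))
for u,v in((170,210),(668,207)): print("ledge bot front",ray("top",u*.64,v*.64,.0))
for nm,u,v,z in(("pot",425,313,.07),("beaker",630,283,.09),("amber",641,345,.15),("orange",318,262,.095),("yel",548,372,.095),("tipbox",408,162,.114)): print(nm,ray("top",u*.64,v*.64,z))
E
```

```text
((340.6058654785156, 159.12353515625), (52.92058563232422, 15.185905456542969), 4.39870548248291)
[ 0.53666472 -0.14420029  0.095     ]
[ 0.58691443 -0.14997074  0.095     ]
[ 0.5689586  -0.32164342  0.095     ]
[ 0.5189273  -0.31512701  0.095     ]
ledge top front [0.67385092 0.54294451 0.06      ]
ledge top front [ 0.65209246 -0.53658142  0.06      ]
ledge bot front [0.68102355 0.56553358 0.        ]
ledge bot front [ 0.65841438 -0.56033436  0.        ]
pot [ 0.42549082 -0.00573204  0.07      ]
beaker [ 0.47593856 -0.43342008  0.09      ]
amber [ 0.34452688 -0.42660231  0.15      ]
orange [0.53576052 0.21584941 0.095     ]
yel [ 0.29607615 -0.25307277  0.095     ]
tipbox [0.7406025 0.0223364 0.114    ]
```

View pics/c1.png

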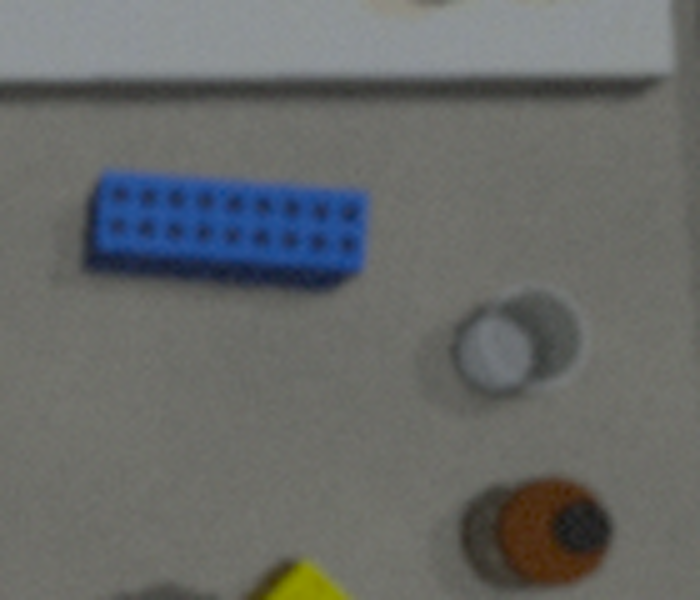

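This is the blue rack, showing its 2x9-hole narrow side on top. Its centre is about (0.553, -0.233) with yaw about -0.10. The ledge front is at x≈0.66 there, so the gap behind the rack is about 80 mm. I'll put the fingers in that gap, push toward the robot at about 77 mm height to tip the rack, then push it to the ledge from the robot's side.

Emit:
arm_command(moves=[[[0.05,-0.01,0],[0,0,0.05],0.0918],[[0.1,-0.02,0],[0,0,0.1],0.0918],[[0.15,-0.03,0],[0,0,0.15],0.0918],[[0.2,-0.04,0],[0,0,0.2],0.0918],[[0.24,-0.047,0],[0,0,0.23],0.0918]])

```text
time: 0.6
tool_pos: [0.3927, -0.3631, 0.2265]
tool_rot: [-3.141, 0.0, 0.123]
contact_force: [0.2, -1.4, 0.8]
opening: 0.0918
grip_force: 0.0
```

Emit:
arm_command(moves=[[[0.046,-0.02,0],[0,0,0.05],0.0918],[[0.092,-0.04,0],[0,0,0.1],0.0918],[[0.138,-0.06,0],[0,0,0.15],0.0918],[[0.184,-0.08,0],[0,0,0.2],0.0918],[[0.23,-0.105,0],[0,0,0.23],0.0918]])

```text
time: 1.1
tool_pos: [0.6053, -0.2326, 0.2261]
tool_rot: [3.142, 0.001, -0.107]
contact_force: [0.4, -0.7, -0.9]
opening: 0.0923
grip_force: 0.0
```

Emit:
arm_command(moves=[[[0,0,0],[0,0,0],0.0918],[[0,0,0],[0,0,0],0.0918],[[0,0,0],[0,0,0],0.0918],[[0,0,0],[0,0,0],0.0918],[[0,0,0],[0,0,0],0.0918]])

```text
time: 1.6
tool_pos: [0.6031, -0.2348, 0.2271]
tool_rot: [3.141, -0.0, -0.107]
contact_force: [0.1, 0.1, -0.0]
opening: 0.0917
grip_force: 0.0
```

Run:
```python
from h import *
import cv2
im=robot.read_camera("side")[:,:,::-1]
cv2.imwrite("pics/s1.png",cv2.resize(im[80:230,190:390],None,fx=4,fy=4,interpolation=cv2.INTER_CUBIC))
s=robot.observe();print(s["tool_pos"],s["tool_rot"],s["contact_force"])
```

```text
[ 0.60318737 -0.23474184  0.22712041] [ 3.14131821e+00 -3.42109732e-04 -1.06799551e-01] [-0.76469082  0.08106251 -0.01667553]
```

View pics/s1.png

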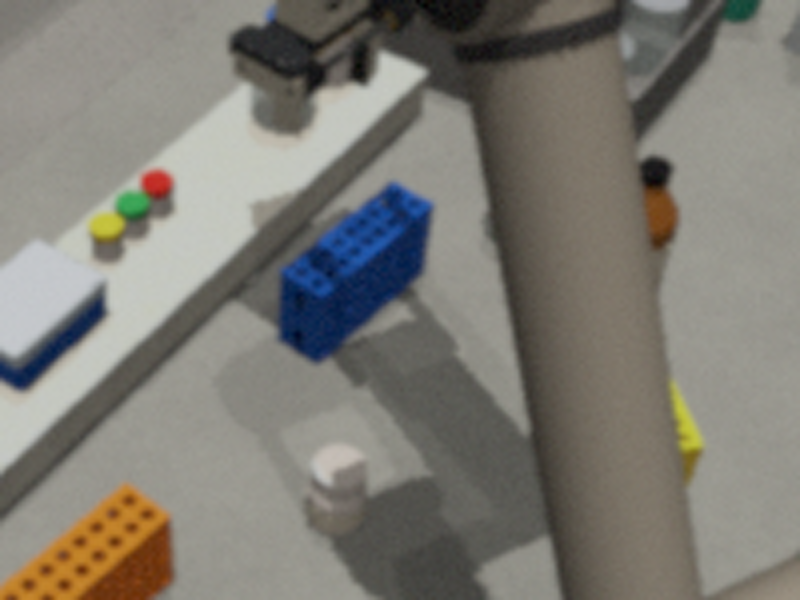

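The rack stands at crop (355,270), the gripper is above the gap, and nothing has been disturbed. Next I shift 20 mm toward the ledge and descend to z≈0.077.

Emit:
arm_command(moves=[[[0.02,-0.008,0],[0,0,0],0.0918],[[0.02,-0.008,0.04],[0,0,0],0.0918],[[0.02,-0.008,0.08],[0,0,0],0.0918],[[0.02,-0.008,0.12],[0,0,0],0.0918],[[0.02,-0.008,0.15],[0,0,0],0.0918]])

```text
time: 2.15
tool_pos: [0.6233, -0.228, 0.0743]
tool_rot: [-3.141, 0.002, -0.106]
contact_force: [-0.8, -0.6, -0.7]
opening: 0.0919
grip_force: 0.0
```

Emit:
arm_command(moves=[[[0,0,0],[0,0,0],0.0918],[[0,0,0],[0,0,0],0.0918],[[-0.006,0,0],[0,0,0],0.0918],[[-0.012,0,0],[0,0,0],0.0918],[[-0.018,0,0],[0,0,0],0.0918]])

```text
time: 2.65
tool_pos: [0.6066, -0.2263, 0.0784]
tool_rot: [3.141, -0.002, -0.105]
contact_force: [0.7, 0.1, -0.8]
opening: 0.0918
grip_force: 0.0
```

Emit:
arm_command(moves=[[[-0.005,0,0],[0,0,0],0.0918],[[-0.01,0,0],[0,0,0],0.0918],[[-0.015,0,0],[0,0,0],0.0918],[[-0.02,0,0],[0,0,0],0.0918],[[-0.025,0,0],[0,0,0],0.0918]])

```text
time: 3.15
tool_pos: [0.5817, -0.2235, 0.0769]
tool_rot: [3.141, -0.001, -0.105]
contact_force: [0.3, -0.9, 0.4]
opening: 0.0916
grip_force: 0.6
```

Emit:
arm_command(moves=[[[-0.004,0,0],[0,0,0],0.0918],[[-0.008,0,0],[0,0,0],0.0918],[[-0.012,0,0],[0,0,0],0.0918],[[-0.016,0,0],[0,0,0],0.0918],[[-0.02,0,0],[0,0,0],0.0918]])

```text
time: 3.65
tool_pos: [0.5614, -0.2212, 0.0766]
tool_rot: [-3.142, 0.001, -0.105]
contact_force: [0.0, -0.1, 0.3]
opening: 0.0917
grip_force: 0.1
```

Run:
```python
from h import *
import cv2
im=robot.read_camera("side")[:,:,::-1]
cv2.imwrite("pics/s2.png",cv2.resize(im[80:230,190:390],None,fx=4,fy=4,interpolation=cv2.INTER_CUBIC))
```

```text
(no output)
```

View pics/s2.png

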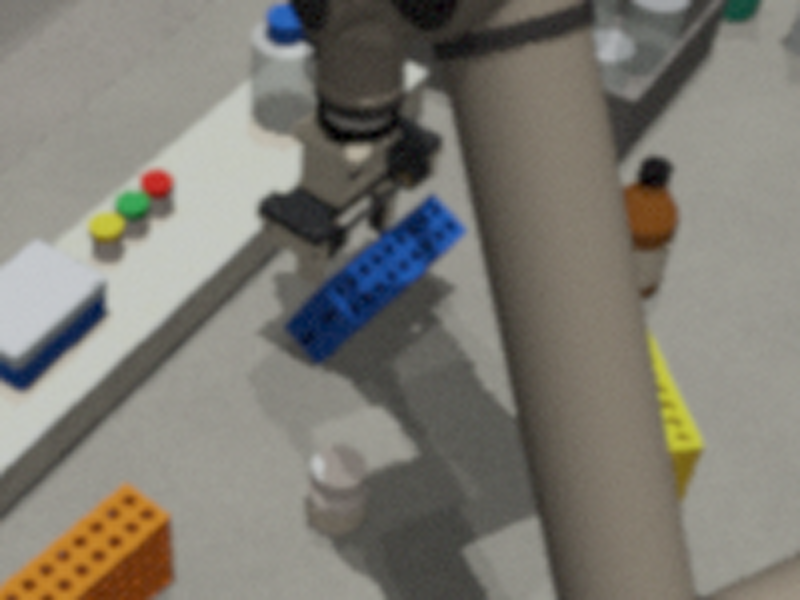

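The rack is leaning toward the robot at crop (375,280), tipping evenly with its bottom edge held on the bench. I keep pushing past the balance point.

Emit:
arm_command(moves=[[[-0.004,0,0],[0,0,0],0.0918],[[-0.008,0,0],[0,0,0],0.0918],[[-0.012,0,0],[0,0,0],0.0918],[[-0.016,0,0],[0,0,0],0.0918],[[-0.018,0,0],[0,0,0],0.0918]])

```text
time: 4.2
tool_pos: [0.5436, -0.2194, 0.0767]
tool_rot: [-3.142, 0.0, -0.105]
contact_force: [0.5, 0.1, 0.3]
opening: 0.0918
grip_force: 0.0
```

Emit:
arm_command(moves=[[[0,0,0],[0,0,0],0.0918],[[0,0,0],[0,0,0],0.0918],[[0,0,0],[0,0,0],0.0918],[[0,0,-0.03],[0,0,0],0.0918],[[0,0,-0.07],[0,0,0],0.0918]])

```text
time: 4.7
tool_pos: [0.5428, -0.2188, 0.1454]
tool_rot: [-3.14, 0.005, -0.105]
contact_force: [-0.1, 0.2, 0.2]
opening: 0.0918
grip_force: 0.0
```

Run:
```python
from h import *
import cv2
im=robot.read_camera("side")[:,:,::-1]
cv2.imwrite("pics/s3.png",cv2.resize(im[80:230,190:390],None,fx=4,fy=4,interpolation=cv2.INTER_CUBIC))
```

```text
(no output)
```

View pics/s3.png

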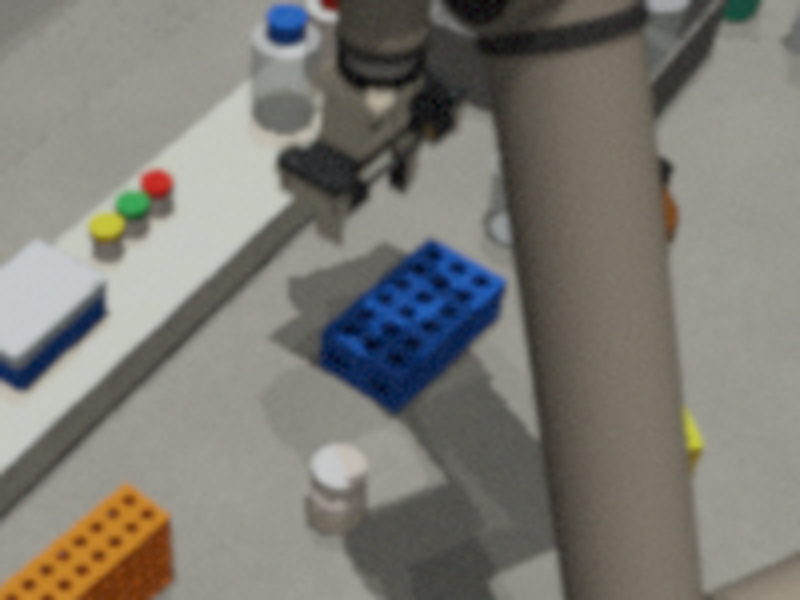

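The rack lies flat with its 3x6 big holes up; the top-face corners are near crop (323,343), (432,240), (505,285) and (397,385). Now I'll locate it.

Run:
```python
from h import *
for u,v in((323,343),(432,240),(505,285),(397,385)): print(ray("side",190+u/4,80+v/4,.052))
```

```text
[ 0.52472541 -0.12892031  0.052     ]
[ 0.51212282 -0.31165577  0.052     ]
[ 0.42144939 -0.29763791  0.052     ]
[ 0.44036847 -0.12398027  0.052     ]
```

Emit:
arm_command(moves=[[[-0.03,0.002,0],[0,0,0],0.0918],[[-0.06,0.004,0],[0,0,0],0.0918],[[-0.09,0.006,0],[0,0,0],0.0918],[[-0.12,0.008,0],[0,0,0],0.0918],[[-0.142,0.008,0],[0,0,0],0.0918]])

```text
time: 5.25
tool_pos: [0.4005, -0.2123, 0.1468]
tool_rot: [3.141, 0.0, -0.105]
contact_force: [0.6, -0.7, 0.1]
opening: 0.0919
grip_force: 0.0
```

Emit:
arm_command(moves=[[[0,0,0],[0,0,0],0.0918],[[0,0,0.03],[0,0,0],0.0918],[[0,0,0.06],[0,0,0],0.0918],[[0,0,0.09],[0,0,0],0.0918],[[0,0,0.12],[0,0,0],0.0918]])

```text
time: 5.75
tool_pos: [0.4034, -0.2131, 0.0257]
tool_rot: [3.14, -0.002, -0.105]
contact_force: [0.4, -0.1, -0.3]
opening: 0.0919
grip_force: 0.0
```

Emit:
arm_command(moves=[[[0,0,0],[0,0,0],0.0918],[[0,0,0],[0,0,0],0.0918],[[0.004,0,0],[0,0,0],0.0918],[[0.01,0,0],[0,0,0],0.0918],[[0.016,0,0],[0,0,0],0.0918]])

```text
time: 6.25
tool_pos: [0.4193, -0.2148, 0.0279]
tool_rot: [3.14, -0.002, -0.105]
contact_force: [-0.0, 0.1, -0.8]
opening: 0.0922
grip_force: 0.0
```

Emit:
arm_command(moves=[[[0.008,0,0.004],[0,0,0],0.0918],[[0.016,0,0.006],[0,0,-0.005],0.0918],[[0.024,0,0.008],[0,0,-0.012],0.0918],[[0.032,0,0.008],[0,0,-0.02],0.0918],[[0.04,0,0.008],[0,0,-0.028],0.0918]])

```text
time: 6.75
tool_pos: [0.4585, -0.2184, 0.0185]
tool_rot: [-3.142, -0.0, -0.076]
contact_force: [-1.0, 0.7, -0.1]
opening: 0.092
grip_force: 0.4
```

Emit:
arm_command(moves=[[[0.008,0,0],[0,0,-0.01],0.0918],[[0.016,0,0],[0,0,-0.02],0.0918],[[0.024,0,0],[0,0,-0.03],0.0918],[[0.032,0,0],[0,0,-0.04],0.0918],[[0.04,0,0],[0,0,-0.045],0.0918]])

```text
time: 7.25
tool_pos: [0.4982, -0.2215, 0.0187]
tool_rot: [3.142, -0.0, -0.032]
contact_force: [-1.7, -0.3, -0.4]
opening: 0.0919
grip_force: 0.5
```

Emit:
arm_command(moves=[[[0.008,0,0],[0,0,-0.005],0.0918],[[0.016,0,0],[0,0,-0.01],0.0918],[[0.024,0,0],[0,0,-0.012],0.0918],[[0.032,0,0],[0,0,-0.012],0.0918],[[0.036,0,0],[0,0,-0.012],0.0918]])

```text
time: 7.75
tool_pos: [0.5343, -0.2227, 0.0188]
tool_rot: [3.141, -0.0, -0.02]
contact_force: [-3.3, -1.0, 2.9]
opening: 0.0917
grip_force: 1.6
```

Run:
```python
from h import *
import cv2
im=robot.read_camera("side")[:,:,::-1]
cv2.imwrite("pics/s4.png",cv2.resize(im[80:230,190:390],None,fx=4,fy=4,interpolation=cv2.INTER_CUBIC))
```

```text
(no output)
```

View pics/s4.png

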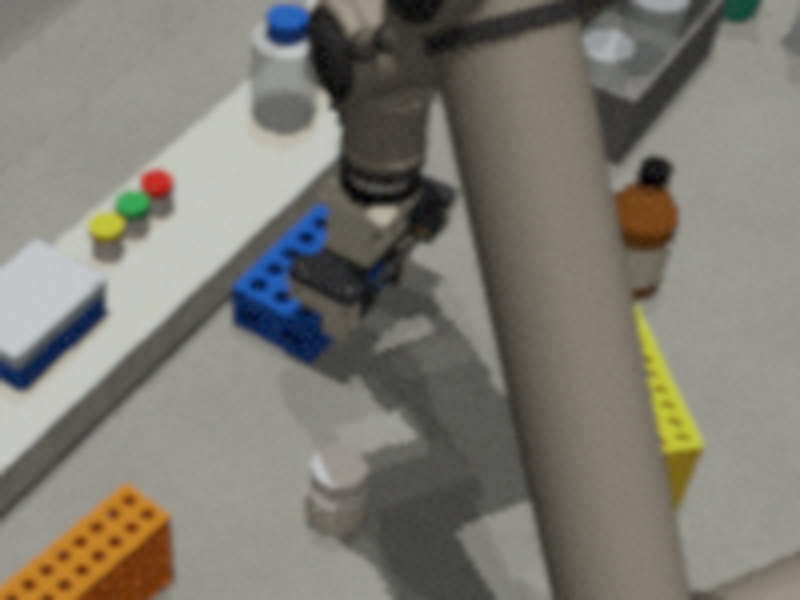

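The rack, with its left corner at crop (235,295), is flat, parallel, and about 20 mm short of the ledge. I'll finish slowly and watch the force.

Emit:
arm_command(moves=[[[0.003,0,0],[0,0,0],0.0918],[[0.006,0,0],[0,0,0],0.0918],[[0.009,0,0],[0,0,0],0.0918],[[0.012,0,0],[0,0,0],0.0918],[[0.015,0,0],[0,0,0],0.0918]])

```text
time: 8.3
tool_pos: [0.5486, -0.2229, 0.0187]
tool_rot: [-3.142, 0.0, -0.02]
contact_force: [-1.9, 0.6, 1.1]
opening: 0.0918
grip_force: 1.0
```

Emit:
arm_command(moves=[[[0.001,0,0],[0,0,0],0.0918],[[0.002,0,0],[0,0,0],0.0918],[[0.003,0,0],[0,0,0],0.0918],[[0.004,0,0],[0,0,0],0.0918],[[0.005,0,0],[0,0,0],0.0918]])

```text
time: 8.8
tool_pos: [0.5535, -0.223, 0.0188]
tool_rot: [3.141, 0.0, -0.02]
contact_force: [-2.8, 0.1, 1.3]
opening: 0.092
grip_force: 1.2
```

Emit:
arm_command(moves=[[[0.001,0,0],[0,0,0],0.0918],[[0.002,0,0],[0,0,0],0.0918],[[0.003,0,0],[0,0,0],0.0918],[[0.004,0,0],[0,0,0],0.0918],[[0.004,0,0],[0,0,0],0.0918]])

```text
time: 9.3
tool_pos: [0.5557, -0.223, 0.0187]
tool_rot: [-3.141, 0.004, -0.02]
contact_force: [-10.2, 0.5, 6.2]
opening: 0.0919
grip_force: 5.1
```

The force jumped to 10 N, so the rack has reached the ledge. I'll press slightly more to square it up, then back off.

Emit:
arm_command(moves=[[[0.001,0,0],[0,0,0],0.0918],[[0.002,0,0],[0,0,0],0.0918],[[0.002,0,0],[0,0,0],0.0918],[[0.002,0,0],[0,0,0],0.0918],[[0.002,0,0],[0,0,0],0.0918]])

```text
time: 9.8
tool_pos: [0.5556, -0.2229, 0.0188]
tool_rot: [-3.14, 0.008, -0.02]
contact_force: [-18.6, -0.1, 11.7]
opening: 0.0921
grip_force: 9.1
```

Emit:
arm_command(moves=[[[-0.005,0,0],[0,0,0],0.0918],[[-0.015,0,0],[0,0,0],0.0918],[[-0.03,0,0],[0,0,0],0.0918],[[-0.05,0,0],[0,0,0],0.0918],[[-0.07,0,0],[0,0,0],0.0918]])

```text
time: 10.3
tool_pos: [0.489, -0.2216, 0.0187]
tool_rot: [3.141, -0.001, -0.02]
contact_force: [0.5, 0.7, -0.4]
opening: 0.0918
grip_force: 0.0
```

Emit:
arm_command(moves=[[[-0.01,0,-0.04],[0,0,0],0.0918],[[-0.02,0,-0.08],[0,0,0],0.0918],[[-0.03,0,-0.12],[0,0,0],0.0918],[[-0.04,0,-0.14],[0,0,0],0.0918],[[-0.04,0,-0.14],[0,0,0],0.0918]])

```text
time: 10.8
tool_pos: [0.4503, -0.2218, 0.1619]
tool_rot: [3.138, -0.006, -0.02]
contact_force: [-0.1, 0.4, -0.1]
opening: 0.092
grip_force: 0.0
```

Run:
```python
from h import *
import cv2
a=robot.read_camera("side")[:,:,::-1];b=robot.read_camera("top")[:,:,::-1]
cv2.imwrite("pics/s5.png",np.vstack([cv2.resize(a[100:200,210:370],(480,300),interpolation=cv2.INTER_CUBIC),cv2.resize(b[110:210,270:430],(480,300),interpolation=cv2.INTER_CUBIC)]))
s=robot.observe();print(s["tool_pos"],s["contact_force"])
```

```text
[ 0.44958619 -0.22088719  0.1586382 ] [-0.6688575   0.40523787 -1.10932477]
```

View pics/s5.png

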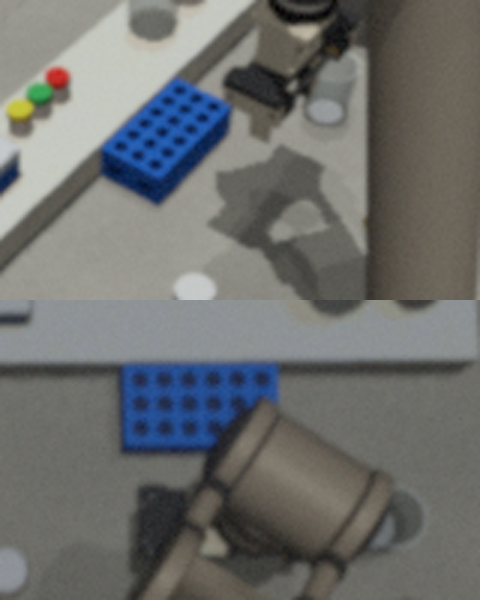

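The rack lies flat with its big holes up and its long side along the ledge front (lower view, row 365). The arm is clear of everything.

```bash
python3 -c "
from cell import robot
print(robot.hand_in())"
```

```text
the job is handed in; nothing more can be done
None
```

I tipped the blue rack so its big holes face up, slid it flat against the ledge front, and handed the job in at about 11 s of the 48 s limit; no verdict came back, but the last pictures show it in place with nothing else visibly moved.

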